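# Load two casting rings into the bench rack and shut its gate

### The job

Put the two casting rings away in the aluminium rack, both lying crosswise between its rails: first set the thick one in the mouth and roll it right home against the back stop under the hood, then roll the slim one in behind it until it rests against the thick one. Last, swing the gate fully shut across the mouth so that neither can roll out, and leave the other things on the bench where they stand.

Things in the scene. Friction and masses are not known exactly. Their poses are not given: they have to be found in the camera images.
- rack: Fixed aluminium rack: lane 112 mm wide between rails 8 mm thick, 30 mm high, open at the front; its floor is the bench. Origin: on the bench at the foot of the back stop's inner face, mid lane. Its -x axis runs out along the lane to the mouth, y across, z up. Rails reach x = -90 mm. The rings take up 86 mm of the lane's depth; the shut gate leaves about 10 mm over
- gate (a joint): Swing gate, hinge with an upright axis at the front end of the rack's left (+y) rail. 0 = shut, straight across the mouth; positive = open, swung out towards the robot (1.57 = straight out along the rail line, more = away to the left); range 0 to 2.3 rad, starts open at 1.6 to 2.0. It turns stiffly (0.06 N m) and stays where it is left
- gate_hinge (a point): Point on the gate's hinge axis, 18 mm above the bench; at x = -99 mm, y = +62 mm in the rack's frame, with the rack's axes. The gate is a steel bar from here, 126 mm long, 8 mm thick, from 6 to 30 mm above the bench, centred on the line through the hinge; shut, it points along the rack's -y
- gate_knob (a point): Centre of the gate's black upright knob, 15 mm in diameter, from 35 to 61 mm above the bench, 108 mm along the bar from the hinge
- wide_ring_center (a point): Centre of the thick casting ring: a solid lying cylinder, steel sleeve with white plaster ends, 50 mm in diameter, 100 mm long, about 0.4 kg, its axis along its own y (level); smooth steel, it rolls easily when pushed low from behind. The point is 25 mm above the bench. Home: 25 mm in front of the back stop
- slim_ring_center (a point): Centre of the slim casting ring: like the thick one but 36 mm in diameter, 100 mm long, about 0.25 kg, its axis along its own y (level). The point is 18 mm above the bench. Home: about 67 mm in front of the back stop, touching the thick ring
- cast_yellow: Bystander: loose yellow plaster jaw cast, 64 x 70 x 55 mm, origin at the centre of its underside. To be left alone
- jar_blue: Bystander: loose white screw jar with a blue lid, 48 mm in diameter, 62 mm tall, origin at the centre of its underside. To be left alone
- hood_edge (a point): Middle of the front edge of the rack's hood, at x = -46 mm, y = 0 in the rack's frame, 58 mm above the bench. The hood (underside at 58 mm, top at 61 mm) covers the lane from here to the back stop: the thick ring passes under it but cannot be put in from above. In front of it the lane is open above
There are look-alikes about, which are no part of the job. Leave any pink or purple look-alike of the part that bears wide_ring_center alone.

How it is judged (in metres and radians):
On the way:
1. the thick ring lies home against the back stop (to 10 mm) while the gate is still open (x of wide_ring_center in the frame of rack between -0.035 and 0 m and horizontal distance between wide_ring_center and rack below 0.05 m and value of joint gate above 0.3 rad), for 0.2 s.
At the end, for the whole second after the job is handed in: The thick ring lies on the bench in the lane against the back stop (within 10 mm), the slim ring lies on the bench in front of it within 10 mm of touching it, both crosswise within 0.15 rad and at rest, and the gate is shut to within 0.08 rad (x of wide_ring_center in the frame of rack between -0.035 and -0.015 m and horizontal distance between wide_ring_center and rack below 0.05 m and height (world z) of wide_ring_center below 0.03 m and x of slim_ring_center in the frame of rack above -0.079 m and horizontal distance between slim_ring_center and wide_ring_center below 0.053 m and height (world z) of slim_ring_center below 0.023 m and angle between the y axis of each of wide_ring_center, slim_ring_center and the y axis of rack, either way round below 0.15 rad and value of joint gate below 0.08 rad and linear speed of each of wide_ring, slim_ring below 0.02 m/s).
It fails at once if the yellow cast is shifted more than 30 mm (distance of cast_yellow from where it was at the start of the episode above 0.03 m).
It fails at once if the blue-lidded jar is shifted more than 30 mm (distance of jar_blue from where it was at the start of the episode above 0.03 m).
It also fails if it takes over 72 s, if anything falls off the work surface, if the arm or the gripper's body presses on something with over 40 N, if the wrist force passes 120 N, or if a joint passes its speed limit or range.

### The arm

A 6-joint arm with a two-finger parallel gripper is mounted at the origin on a cart in front of the work surface, level with it; the furniture and walls round the work are solid. World frame = base frame: x ahead of the robot, y to its left, z up, the work surface at z = 0. Lengths are in m, angles in degrees, forces in N, time in s.
With the tool pointing down it reaches from about 0.3 to 0.875 m from the base axis. Payload 4.2 kg.
Tool frame: the origin (TCP) lies midway between the tips of the shut fingers; the grasp point (between the pads) lies 19 mm behind it; z points along the fingers, y is the line along which they close (so a half turn about z gives the same grasp; the last joint's range is limited). The gripper opens to 85 mm and grips with 20 to 120 N. Pads are 22 mm wide; open, the fingers measure 114 mm over their backs; the gripper's body (76 mm by 85 mm) begins 54 mm behind the grasp point. The pads swing forward as they close: fully open they stand 13 mm farther back than shut.
Start: joints at [-67.895, 18.312, 89.639, -0, 72.044, -1.146], TCP at [0.227, -0.528, 0.231] pointing down, gripper open.
Joint ranges: [-177.97, 177.97], [-48.28, 115.42], [12.27, 149.76], [-77.06, 257.06], [2.81, 150.46], [-146.56, 146.56]. Speed limits (degrees/s): [147.25, 147.25, 180, 180, 180, 180].

### API

Orientations are given as a 3x3 rotation matrix whose columns are the frame's x, y, z axes.
In Python, from station import env, imaging gives the robot as it stands. Calls block until the motion is done:
- env.movep(position, orientation): joint-space move of the TCP to a pose.
- env.move_l(position, velocity=0.15, rotation=None, guard=None): straight line of the TCP; rotation=None keeps the orientation; velocity is the mean speed in m/s. With guard (N) it stops when the force on the tool has changed by that much, and returns True; else False.
- env.move_j(angles): joint-space move.
- env.let_go() and env.close_gripper(grasp_force=None): open the fingers fully, or close them until they stop; grasp_force is the grip in N (None keeps the last).
- env.hold(seconds).
- env.solve_ik(position, orientation): joint angles nearest the present ones, or None.
- env.get_obs(): the state.
- imaging.snapshot(name): name is "scene" or "side" or "wrist"; returns the picture (384x512x3 uint8, red, green, blue); there is no depth.
- imaging.camera_params(name): a dict with "fx", "fy", "cx", "cy" (pixels), "cam_to_world" (4x4, takes a point from camera to world coordinates). Camera axes: x right, y down, z forward; pixel columns grow to the right and rows downward; lengths in m; the calibration is good to about 2 mm. A picture is of the moment at which its call begins: read the wrist's pose just before it. camera_params takes no time and is no camera call; for the wrist camera it gives the pose at the moment of the call.
A pose or a line that the arm cannot do raises env.MotionError and nothing moves.
- env.sign_off(): hands the job in; it is judged then, once.
The state is a dict: "clock": time; "joint_pos": joint angles; "qd": joint speeds; "effort": joint torques, N m; "position": TCP position; "orientation": TCP orientation; "force": force on the tool from outside, world axes, zero at the start; "moment": the same for the moment, N m; "grip_width": finger opening in m; "grip_force": force on a finger pad.
Only numpy, scipy, OpenCV 4.12 (cv2) and the standard library are available. Lean on these libraries where they do the work, as an engineer would, in place of code of your own. Each camera call takes 0.05 s, during which the arm holds its last target. There are 200 camera calls.

## Working session

There is one attempt and no reset: what is moved stays moved. The work goes in short steps, each a Python script; the robot and the scene stay as the last script left them, time stands still between calls to the robot, and variables do not carry over. Pictures are saved under pics/ and viewed, at most 10 in all, crops included, and the job is handed in when it is done.

```bash
mkdir -p pics; ls; python3 - <<'E'
from station import env, imaging
import cv2,numpy as np
for n in ("scene","side"):
    im=imaging.snapshot(n); np.save(f'pics/{n}0.npy',im)
    cv2.imwrite(f'pics/{n}0.png',cv2.resize(im[:,:,::-1],(800,600),interpolation=cv2.INTER_CUBIC))
    p=imaging.camera_params(n); print(n,p['fx'],p['cx'],p['cy'],np.round(p['cam_to_world'],3).tolist())
print(env.get_obs()['clock'])
E
```

```text
pics
scene 446.200908891917 253.56566173274973 192.08486195987047 [[-0.889, -0.328, 0.32, 0.015], [-0.458, 0.64, -0.617, 1.037], [-0.003, -0.695, -0.719, 1.156], [0.0, 0.0, 0.0, 1.0]]
side 443.043306743936 256.0867626459536 187.69847506167093 [[-0.99, -0.066, 0.123, 0.336], [-0.139, 0.499, -0.856, 1.264], [-0.005, -0.864, -0.503, 0.764], [0.0, 0.0, 0.0, 1.0]]
0.1
```

View pics/scene0.png

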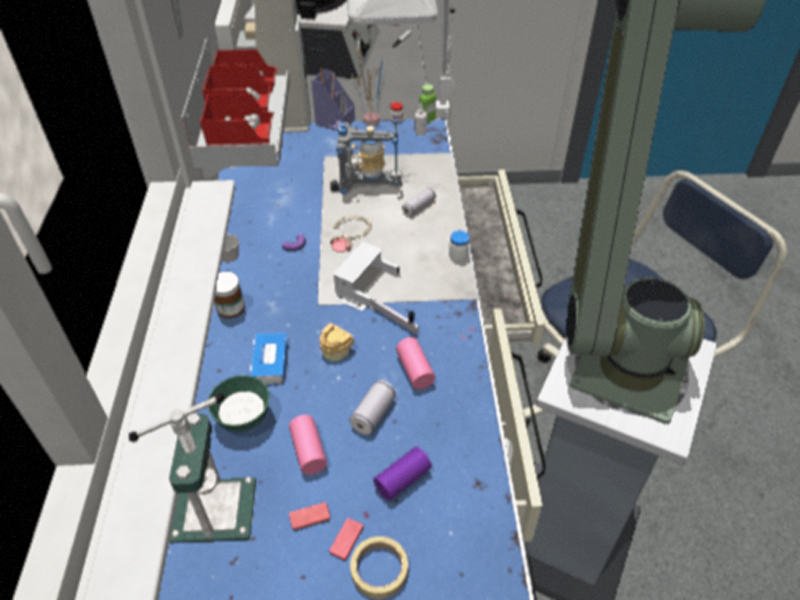

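View pics/side0.png

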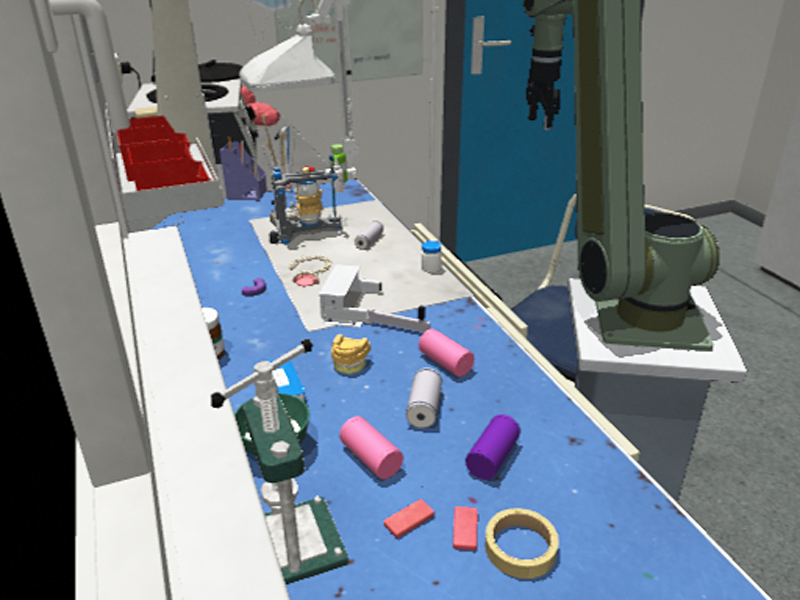

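The scene shows five lying cylinders: grey steel at (373,407), grey steel at (419,201) on the mat, pink at (415,363) and (308,444), purple at (403,473). The two grey ones fit "steel with plaster ends". The larger, at (373,407), should be the thick ring and the one on the mat the slim ring. The rack is at (362,268) with its gate out to the knob at (411,316), the jar is at (460,245) and the cast at (336,342).

```bash
cat > h.py <<'E'
import numpy as np, cv2
from station import env, imaging
def ray(p,uv):
    T=np.array(p['cam_to_world']); d=T[:3,:3]@np.array([(uv[0]-p['cx'])/p['fx'],(uv[1]-p['cy'])/p['fy'],1]); return T[:3,3],d/np.linalg.norm(d)
def onz(p,uv,z):
    o,d=ray(p,uv); return o+d*(z-o[2])/d[2]
def tri(rays):
    A=sum(np.eye(3)-np.outer(d,d) for o,d in rays); b=sum((np.eye(3)-np.outer(d,d))@o for o,d in rays)
    x=np.linalg.solve(A,b); r=max(np.linalg.norm((np.eye(3)-np.outer(d,d))@(x-o)) for o,d in rays); return x,r
def down(yaw):  # tool x axis at world yaw (deg), z down
    c,s=np.cos(np.radians(yaw)),np.sin(np.radians(yaw)); return np.array([[c,s,0],[s,-c,0],[0,0,-1.]])
E
python3 - <<'E'
from h import *
P={n:imaging.camera_params(n) for n in('scene','side')}
f=lambda u:((u[0]+.5)*.64-.5,(u[1]+.5)*.64-.5)
pk={'thick':((373,407),(424,398)),'slim':((419,201),(370,235)),'knobtop':((411,313),(422,309)),'hood_tl':((365,243),(333,266)),'jarlid':((460,237),(431,246)),'cast':((336,342),(350,354)),'hingefoot':((366,296),(361,314)),'pinkR':((415,363),(446,352)),'purple':((403,473),(493,447)),'pinkL':((308,444),(371,447))}
for k,(a,b) in pk.items():
    x,r=tri([ray(P['scene'],f(a)),ray(P['side'],f(b))]); print(k,x.round(3),round(r,4))
S={n:np.load(f'pics/{n}0.npy') for n in P}
crops=[cv2.resize(S['scene'][210:290,190:290],(400,320),interpolation=2),cv2.resize(S['scene'][100:180,230:330],(400,320),interpolation=2),cv2.resize(S['scene'][150:230,200:300],(400,320),interpolation=2)]
o=env.get_obs(); print(np.linalg.inv(np.array(imaging.camera_params('wrist')['cam_to_world'])[:3,:3]).round(2).tolist(),np.array(imaging.camera_params('wrist')['cam_to_world'])[:3,3],o['position'],o['orientation'])
w=cv2.resize(S['side'][130:220,190:300],(391,320),interpolation=2)
out=np.vstack([np.hstack(crops[:2]),np.hstack([crops[2],cv2.resize(w,(400,320))])])
cv2.imwrite('pics/crop1.png',cv2.resize(out,(750,600))[:,:,::-1])
E
```

```text
thick [0.428 0.343 0.02 ] 0.0006
slim [ 0.637 -0.297  0.012] 0.0009
knobtop [0.459 0.111 0.054] 0.0006
hood_tl [ 0.673 -0.06   0.041] 0.005
jarlid [ 0.469 -0.171  0.052] 0.0013
cast [0.58  0.23  0.018] 0.0001
hingefoot [0.591 0.075 0.011] 0.0023
pinkR [0.402 0.208 0.023] 0.0005
purple [0.31  0.445 0.018] 0.0004
pinkL [0.496 0.474 0.021] 0.0004
[[0.39, -0.92, -0.0], [-0.88, -0.38, 0.3], [-0.28, -0.12, -0.95]] [ 0.29879711 -0.49816842  0.37354895] [ 0.22682717 -0.52791042  0.23058367] [[ 9.18783750e-01  3.94760766e-01 -5.99272361e-04]
 [ 3.94761220e-01 -9.18782610e-01  1.44738354e-03]
 [ 2.07692111e-05 -1.56640197e-03 -9.99998773e-01]]
```

View pics/crop1.png

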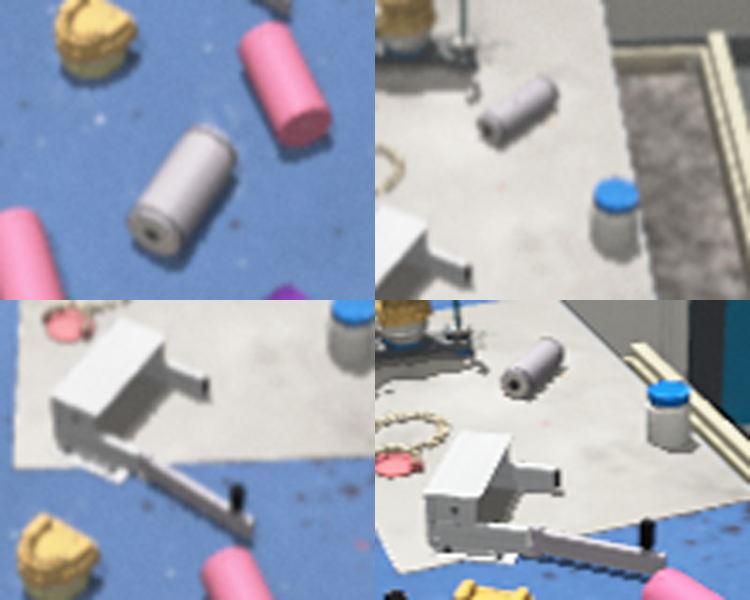

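The crops confirm the two grey rings with pale ends, thick at (0.43,0.34) and slim at (0.64,-0.30). The pink and purple ones are look-alikes. Next I look at each from the wrist camera.

```bash
cat >> h.py <<'E'
import pickle
def snap(name):
    p=imaging.camera_params('wrist'); im=imaging.snapshot('wrist'); pickle.dump((p,im),open(f'pics/{name}.pkl','wb')); return p,im
def load(name): return pickle.load(open(f'pics/{name}.pkl','rb'))
E
python3 - <<'E'
from h import *
ims=[]
for n,pos,yaw in (('slim',(.60,-.25,.22),60),('rackA',(.56,0.0,.26),90),('rackB',(.56,0.12,.26),90),('thick',(.43,.30,.22),120)):
    env.movep(pos,down(yaw)); p,im=snap(n); ims.append(im); o=env.get_obs(); print(n,o['clock'],np.round(o['joint_pos'],0),p['fx'],np.array(p['cam_to_world'])[:3,3].round(3))
o=np.vstack([np.hstack(ims[:2]),np.hstack(ims[2:])]); cv2.imwrite('pics/w1.png',cv2.resize(o,(800,600),interpolation=cv2.INTER_AREA)[:,:,::-1])
E
```

```text
slim 1.85 [-24.  25.  80.  -0.  74.   6.] 339.3786298146591 [ 0.639 -0.185  0.363]
rackA 2.9083 [-1. 16. 89. -0. 75. -1.] 339.3786298146591 [0.561 0.076 0.403]
rackB 3.5083 [11. 17. 87. -0. 76. 11.] 339.3786298146591 [0.561 0.197 0.402]
thick 4.4583 [33. 14. 97. -0. 69.  4.] 339.3786298146591 [0.393 0.366 0.363]
```

View pics/w1.png

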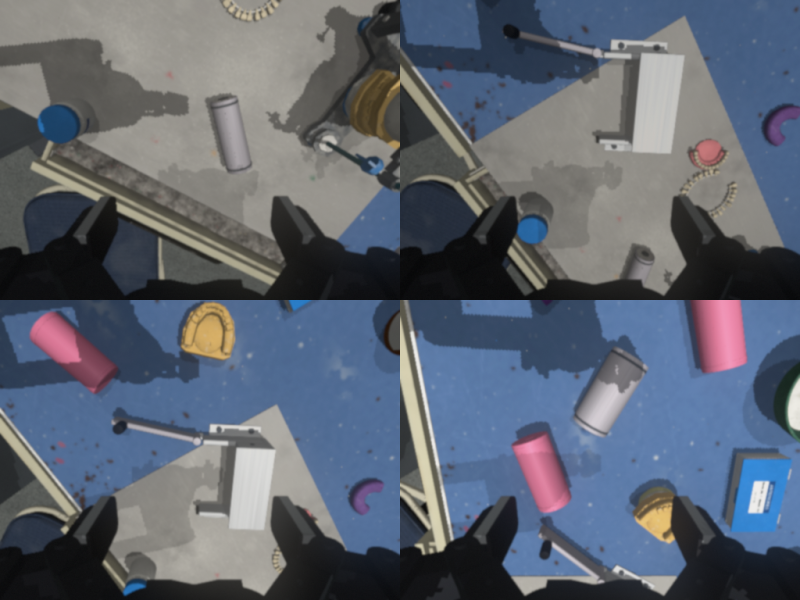

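The wrist views show: slim ring from (224,97) to (238,170) in tile 1; hood corners (241,53),(284,55),(270,153),(234,151), hinge (200,54) and knob (112,32) in tile 2; thick ring at (610,392) with its axis tilted in tile 4. I'll segment these properly at full resolution.

```bash
cat > m.py <<'E'
from h import *
def box(im,roi,hood=False):
    x,y,w,h=roi; 
    if hood:
        g=im[y:y+h,x:x+w].min(2); m=(g>185).astype(np.uint8)
    else:
        mk=np.zeros(im.shape[:2],np.uint8); cv2.grabCut(im[:,:,::-1].copy(),mk,roi,np.zeros((1,65)),np.zeros((1,65)),6,cv2.GC_INIT_WITH_RECT); m=((mk[y:y+h,x:x+w]&1)).astype(np.uint8)
    m=cv2.morphologyEx(m,cv2.MORPH_OPEN,np.ones((5,5),np.uint8))
    c=max(cv2.findContours(m,0,2)[0],key=cv2.contourArea)+np.array([x,y])
    return cv2.minAreaRect(c),c
E
python3 - <<'E'
from m import *
env.movep((.43,.38,.22),down(120)); snap('thick2')
vis=[]
J=[('slim',(255,105,80,125),0),('rackA',(285,45,90,165),1),('rackB',(275,170,90,140),1),('thick',(200,45,120,150),0)]
for n,roi,hd in J:
    p,im=load(n); r,c=box(im,roi,hd); b=cv2.boxPoints(r)
    if hd:
        q=cv2.approxPolyDP(cv2.convexHull(c),6,True)[:,0]; print(n,'poly',q.tolist(),[onz(p,u,.061)[:2].round(4).tolist() for u in q])
        b=q.astype(float)
    else:
        z=.018 if n=='slim' else .025
        W=[onz(p,u,z)[:2] for u in b]; print(n,r,'ctr',onz(p,r[0],z).round(4),'sides',[round(np.linalg.norm(W[i]-W[i+1]),4) for i in range(3)], 'dirs',[round(np.degrees(np.arctan2(*(W[i+1]-W[i])[::-1])),1) for i in range(2)])
    v=im.copy(); cv2.polylines(v,[b.round().astype(int)],True,(255,0,0),1); x,y,w,h=roi
    vis.append(cv2.resize(v[max(0,y-20):y+h+20,max(0,x-80):x+w+20],(400,300)))
p,im=load('thick2'); vis[3:]=[vis[3]]
o=np.vstack([np.hstack(vis[:2]),np.hstack(vis[2:])]); cv2.imwrite('pics/m1.png',o[:,:,::-1])
# hand-picked
f=lambda u,dx,dy:((u[0]-dx+.5)*1.28-.5,(u[1]-dy+.5)*1.28-.5)
A,B=load('rackA')[0],load('rackB')[0]
for k,a,b in (('hinge',(600,54),(199,439)),('knob',(512,32),(119,426)),('hFL',(641,53),(234,446)),('hBL',(684,55),(274,448)),('hBR',(670,153),(266,529)),('hFR',(634,151),(229,529))):
    print(k,*tri([ray(A,f(a,400,0)),ray(B,f(b,0,300))]))
E
```

```text
slim ((292.4101867675781, 169.4415283203125), (101.46456146240234, 41.7681770324707), 78.0706787109375) ctr [ 0.6344 -0.2845  0.018 ] sides [np.float64(0.0416), np.float64(0.1103), np.float64(0.0456)] dirs [np.float64(-18.3), np.float64(-105.3)]
rackA poly [[361, 72], [345, 194], [299, 192], [311, 70]] [[0.6683, 0.0835], [0.6635, -0.0391], [0.6145, -0.0368], [0.6206, 0.0854]]
rackB poly [[304, 190], [351, 192], [337, 293], [294, 291]] [[0.6196, 0.0863], [0.6694, 0.084], [0.6645, -0.0405], [0.614, -0.0377]]
thick ((262.98870849609375, 102.29056549072266), (135.0416259765625, 103.85541534423828), 71.8472900390625) ctr [0.4154 0.3556 0.025 ] sides [np.float64(0.0946), np.float64(0.1266), np.float64(0.1057)] dirs [np.float64(46.6), np.float64(-38.3)]
hinge [0.56884479 0.08736904 0.01882078] 0.00048699248134233193
knob [0.4575088  0.11291389 0.04227857] 0.0008806128983174238
hFL [0.61755977 0.08741985 0.05460907] 0.0017054290193719603
hBL [0.6715509  0.0849227  0.05572056] 0.0007975060610271652
hBR [ 0.6673984  -0.04235204  0.05832874] 0.0020648301761223473
hFR [ 0.61311445 -0.0358087   0.06838779] 0.0009639038004261843
```

View pics/m1.png

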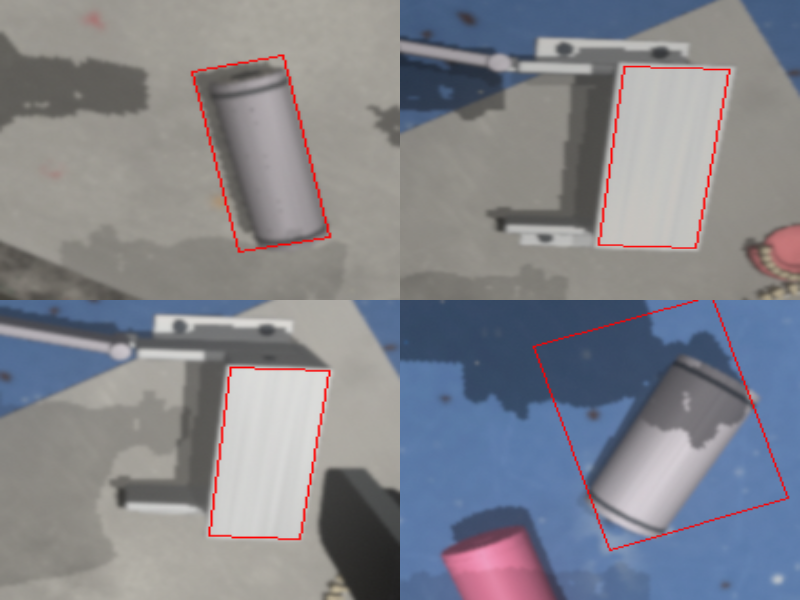

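The hood fits are clean in both views, and the hinge (0.569,0.087,0.019) matches the prediction from the hood to 2 mm, with the gate at about 1.74 rad. The grabCut boxes took in shadow, so I'm redoing the thick ring with a saturation mask from its two views and the slim ring with a brightness mask.

```bash
cat >> m.py <<'E'
def ring(n,roi,thr):
    p,im=load(n); x,y,w,h=roi; s=im[y:y+h,x:x+w]; hsv=cv2.cvtColor(s,cv2.COLOR_RGB2HSV)
    m=((hsv[...,1]<70)&(s.min(2)>30)) if thr is None else ((s.min(2)>0)&(s[...,2].astype(int)-s[...,1]>thr))
    m=cv2.morphologyEx(m.astype(np.uint8),cv2.MORPH_OPEN,np.ones((3,3),np.uint8)); m=cv2.morphologyEx(m,cv2.MORPH_CLOSE,np.ones((9,9),np.uint8))
    c=max(cv2.findContours(m,0,2)[0],key=cv2.contourArea)+np.array([x,y]); r=cv2.minAreaRect(c); return p,im,r
def report(n,p,r,z):
    W=[onz(p,u,z)[:2] for u in cv2.boxPoints(r)]; e=[W[i+1]-W[i] for i in range(2)]; L=[np.linalg.norm(v) for v in e]; a=e[int(L[1]>L[0])]
    print(n,'px',np.round(r[0]),'ctr',onz(p,r[0],z)[:2].round(4),'size',np.round(L,4),'axis',round(np.degrees(np.arctan2(a[1],a[0]))%180,1))
E
python3 - <<'E'
from m import *
a=ring('thick',(190,50,140,140),None); b=ring('thick2',(150,60,200,250),None); s=ring('slim',(255,105,80,125),4)
report('t',a[0],a[2],.025);report('t2',b[0],b[2],.025);report('s',s[0],s[2],.018)
print(tri([ray(a[0],a[2][0]),ray(b[0],b[2][0])]))
p=s[0]; print([onz(p,u,.018) for u in((306,217.6),(287.6,124.6))])
v=[]
for q in (a,b,s):
    i=q[1].copy(); cv2.polylines(i,[cv2.boxPoints(q[2]).round().astype(int)],True,(255,0,0),1); v.append(cv2.resize(i,(400,300)))
cv2.imwrite('pics/m2.png',np.vstack([np.hstack(v[:2]),np.hstack([v[2],v[2]*0])])[:,:,::-1])
E
```

```text
Traceback (most recent call last):
  File "m.py", line 15, in ring
    c=max(cv2.findContours(m,0,2)[0],key=cv2.contourArea)+np.array([x,y]); r=cv2.minAreaRect(c); return p,im,r
      ~~~^^^^^^^^^^^^^^^^^^^^^^^^^^^^^^^^^^^^^^^^^^^^^^^^
ValueError: max() iterable argument is empty
```

```bash
python3 - <<'E'
from m import *
p,im=load('slim'); print('slim',im[169,297],im[150,292],'mat',im[169,360],'shadow',im[150,272],im[200,200])
a=ring('thick',(190,50,140,140),None); report('t',a[0],a[2],.025)
b=ring('thick2',(150,60,220,260),None); report('t2',b[0],b[2],.025)
print(tri([ray(a[0],a[2][0]),ray(b[0],b[2][0])]))
print([onz(p,u,.018) for u in((306,217.6),(287.6,124.6))])
v=[]
for q in (a,b):
    i=q[1].copy(); cv2.polylines(i,[cv2.boxPoints(q[2]).round().astype(int)],True,(255,0,0),1); v.append(cv2.resize(i,(400,300)))
cv2.imwrite('pics/m2.png',np.hstack(v)[:,:,::-1])
E
```

```text
slim [171 165 168] [169 164 167] mat [156 153 146] shadow [95 93 89] [156 152 146]
t px [264. 125.] ctr [0.4277 0.3371] size [0.1247 0.05  ] axis 88.5
t2 px [226. 191.] ctr [0.4276 0.3401] size [0.1194 0.0501] axis 88.4
(array([0.42898925, 0.33604682, 0.01222129]), np.float64(6.348459278710523e-05))
[array([ 0.62184808, -0.34017092,  0.018     ]), array([ 0.65196942, -0.24091273,  0.018     ])]
```

View pics/m2.png

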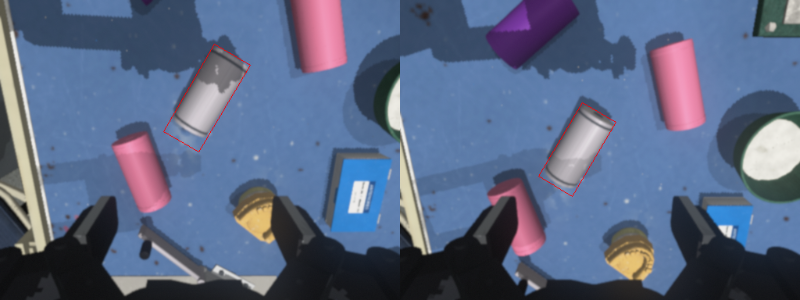

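The box widths are right at 50 mm, with the axis at 88.4°. The lower end picks up a light patch on the bench, so I'm tightening the mask and then grasping the thick ring.

```bash
cat >> h.py <<'E'
O=np.array([.6631,.0221]); XA=np.array([.9988,-.0488]); YA=np.array([.0488,.9988]); RY=-2.8
def R(x,y,z): return np.r_[O+x*XA+y*YA,z]
E
python3 - <<'E'
from m import *
# tight mask measurement
c=[]
for n,roi in(('thick',(190,50,140,140)),('thick2',(150,60,220,260))):
    p,im=load(n); x,y,w,h=roi; hsv=cv2.cvtColor(im,cv2.COLOR_RGB2HSV)[y:y+h,x:x+w]
    m=cv2.morphologyEx((hsv[...,1]<40).astype(np.uint8),cv2.MORPH_OPEN,np.ones((5,5),np.uint8))
    k=max(cv2.findContours(m,0,2)[0],key=cv2.contourArea)+np.array([x,y]); r=cv2.minAreaRect(k); report(n,p,r,.025); c.append((p,r))
print(tri([ray(p,r[0]) for p,r in c]))
q=ring('slim',(255,105,80,125),1); report('slim',q[0],q[2],.018)
env.movep((.428,.345,.12),down(88.4)); p,im=snap('thick3'); 
cv2.imwrite('pics/t3.png',np.hstack([im,load('thick2')[1]])[:,:,::-1][:, :512])
print(env.get_obs()['clock'])
E
```

```text
thick px [268. 119.] ctr [0.4276 0.3447] size [0.1067 0.0483] axis 88.1
thick2 px [227. 190.] ctr [0.4279 0.3417] size [0.1138 0.0485] axis 88.7
(array([0.42652822, 0.34543416, 0.03700942]), np.float64(0.0001319858506098874))
slim px [298. 172.] ctr [ 0.6378 -0.2899] size [0.0282 0.0987] axis 74.6
5.525
```

View pics/t3.png

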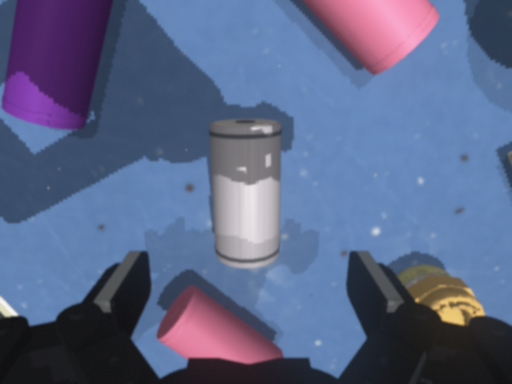

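The ring is upright in the picture: its far outline is at (247,267) and the foot of its +y face at (245,119). I'll turn those into end positions.

```bash
python3 - <<'E'
from h import *
p,_=load('thick3'); print(onz(p,(247,267),.048),onz(p,(245,120),.003),onz(p,(245,131),.048), onz(p,(211,200),.025),onz(p,(280,200),.025))
E
```

```text
[0.42728981 0.29388017 0.048     ] [0.42855529 0.39338809 0.003     ] [0.42886299 0.39135374 0.048     ] [0.40162686 0.33764005 0.025     ] [0.45310636 0.33618064 0.025     ]
```

The ends give a centre of (0.428,0.343) and a length of 99 mm, which agrees with the ring's stated size. Grasping it.

```bash
python3 - <<'E'
from h import *
env.move_l((.428,.343,.12)); env.move_l((.428,.343,.007),velocity=.12,guard=15)
env.close_gripper(40); o=env.get_obs(); print(o['position'].round(4),o['grip_width'],o['grip_force'])
env.move_l((.428,.343,.12),velocity=.2); o=env.get_obs(); print(o['grip_width'],o['force'])
env.movep(R(-.11,0,.12),down(90+RY))
print(env.move_l(R(-.11,0,.008),velocity=.1,guard=8)); o=env.get_obs(); print(o['position'],o['clock'],o['grip_width'])
E
```

```text
[0.4282 0.3432 0.0077] 0.04875065456636133 40.905638337135315
0.04895786810584697 [-0.53367053 -0.54164568 -3.42282863]
True
[0.55235763 0.0276059  0.00770328] 10.3917 0.04865966243273139
```

```bash
python3 - <<'E'
from h import *
env.let_go(); env.move_l(R(-.11,0,.14),velocity=.2)
env.movep(R(-.17,0,.16),down(180+RY)); p,im=snap('m1'); s=imaging.snapshot('scene')
print(env.get_obs()['clock'])
cv2.imwrite('pics/m1b.png',np.hstack([im[:300],cv2.resize(s[140:230,200:300],(333,300))])[:,:,::-1])
E
python3 -c "
import cv2;i=cv2.imread('pics/m1b.png');cv2.imwrite('pics/m1b.png',i[:,:800])"
```

```text
13.1583
```

View pics/m1b.png

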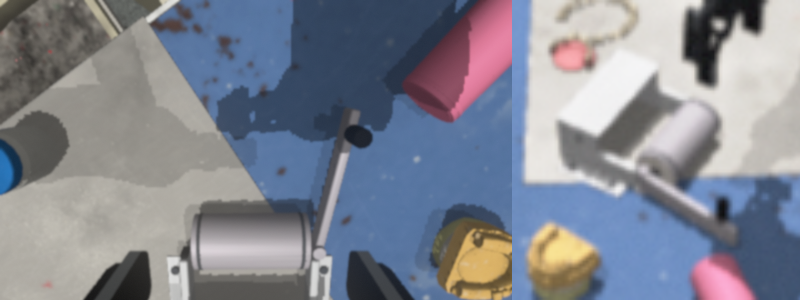

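The thick ring sits square between the rail ends (ring at columns 193–309, rails at 187 and 312). Now pushing it home.

```bash
python3 - <<'E'
from h import *
env.close_gripper(); env.move_l(R(-.172,0,.011),velocity=.15)
g=env.move_l(R(-.055,0,.011),velocity=.04,guard=5); o=env.get_obs(); print(g,(o['position'][:2]-O)@XA,o['force'],o['clock'])
env.hold(.3)
env.move_l(R(-.17,0,.011),velocity=.15); env.move_l(R(-.17,0,.16),velocity=.2); p,im=snap('m2')
env.let_go(); print(env.get_obs()['clock'])
env.movep((.638,-.290,.13),down(73.5)); p,s=snap('slim2'); print(env.get_obs()['clock'])
cv2.imwrite('pics/m2b.png',cv2.resize(np.hstack([im,s]),(800,300))[:,:,::-1])
E
```

```text
True -0.06456519308840022 [ 0.05463812  0.25317448 -0.2564372 ] 17.45
20.325
21.7
```

View pics/m2b.png

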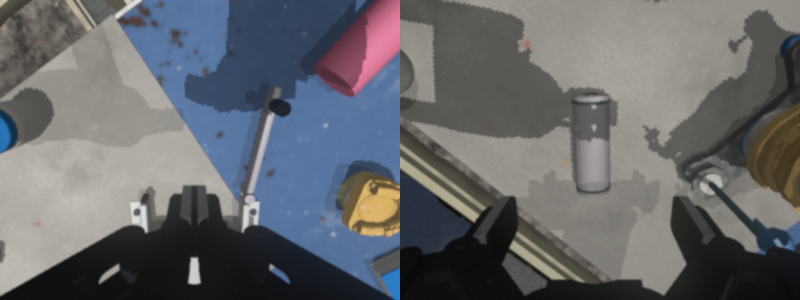

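The left half shows the gripper over the mouth with the lane ahead empty. The right half shows the slim ring upright, with ends at (591,94) and (593,193) and sides at 573 and 610. The articulator's foot at (708,183) is clear of the fingers.

```bash
python3 - <<'E'
from h import *
p,_=load('slim2'); f=lambda u,v:((u-400+.5)*1.28-.5,(v+.5)*1.28-.5)
a=onz(p,f(593.2,193),.035); b=onz(p,f(591,95),.003); print(a,b,np.linalg.norm((a-b)[:2]),'w',np.linalg.norm(onz(p,f(573,150),.018)-onz(p,f(610,150),.018)))
c=(a+b)/2; ax=np.degrees(np.arctan2(*(b-a)[[1,0]])); print(c,ax)
p0,_=load('slim'); print('height',tri([ray(p0,(306,217.6)),ray(p,f(593.2,191))]))
assert abs(c[0]-.637)<.008 and abs(c[1]+.29)<.01 and abs(ax-73.5)<4
env.movep((c[0],c[1],.10),down(ax)); print(env.move_l((c[0],c[1],.004),velocity=.1,guard=15))
env.close_gripper(40); o=env.get_obs(); print(o['position'],o['grip_width'])
env.move_l((c[0],c[1],.15),velocity=.2); print(env.get_obs()['grip_width'])
env.movep(R(-.125,0,.15),down(90+RY)); print(env.get_obs()['clock'])
print(env.move_l(R(-.125,0,.004),velocity=.1,guard=8)); o=env.get_obs(); print(o['position'],o['clock'],o['grip_width'])
E
```

```text
[ 0.62484293 -0.33350977  0.035     ] [ 0.6489867  -0.24385974  0.003     ] 0.0928442214208439 w 0.0374693402011248
[ 0.63691482 -0.28868476  0.019     ] 74.92720978877328
height (array([ 0.6212606 , -0.34539165,  0.00634011]), np.float64(3.6823342572463394e-05))
False
[ 0.63687623 -0.28868408  0.00444818] 0.03445081783138064
0.03479451327070284
25.7167
True
[0.53782374 0.02815833 0.00441506] 27.125 0.034717801324965825
```

```bash
python3 - <<'E'
from h import *
env.let_go(); env.move_l(R(-.125,0,.14),velocity=.2)
env.movep(R(-.18,0,.16),down(180+RY)); p,im=snap('m3'); s=imaging.snapshot('side'); s2=imaging.snapshot('scene')
print(env.get_obs()['clock'])
c=lambda i,x,y:cv2.resize(i[y:y+70,x:x+100],(280,192))
cv2.imwrite('pics/m3.png',np.hstack([im,np.vstack([c(s,195,150),c(s2,200,150)])])[:,:,::-1])
E
```

```text
30.05
```

View pics/m3.png

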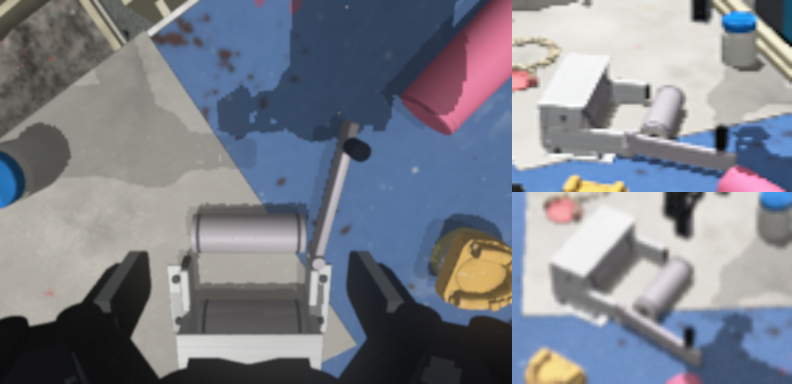

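The thick ring lies square under the hood at (252,317). The slim ring at (248,230) is centred and square in front of the mouth. Now pushing it in.

```bash
python3 - <<'E'
from h import *
env.close_gripper(); env.move_l(R(-.18,0,.009),velocity=.15)
g=env.move_l(R(-.09,0,.009),velocity=.04,guard=6); o=env.get_obs(); print(g,(o['position'][:2]-O)@XA,o['force'],o['clock'])
env.hold(.3); env.move_l(R(-.17,0,.009),velocity=.12); env.move_l(R(-.17,0,.16),velocity=.2)
env.movep(R(-.21,0,.17),down(180+RY)); p,im=snap('m4'); print(env.get_obs()['clock']); s=imaging.snapshot('side')
cv2.imwrite('pics/m4.png',np.hstack([im,cv2.resize(s[150:220,195:295],(280,384))])[:,:,::-1])
E
```

```text
True -0.09990141654373486 [-0.38059219 -0.11533077 -0.47797686] 33.775
36.0583
```

View pics/m4.png

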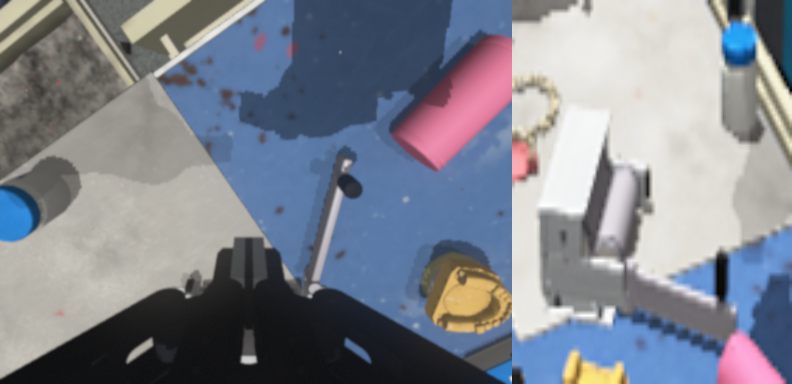

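The slim ring is in, tucked against the hood. The TCP stopped at -0.0999 against the thick ring's -0.0646, so the difference is the expected 36 mm slim diameter. Now I swing the gate by pushing its knob along the arc.

```bash
cat > g.py <<'E'
from h import *
H=R(-.099,.062,0)[:2]; r=.104
def pose(th,off,z):  # th gate angle (rad), off = distance of TCP behind bar line
    phi=np.radians(270+RY)-th; u=np.array([np.cos(phi),np.sin(phi)]); n=np.array([-u[1],u[0]])
    return np.r_[H+r*u-off*n,z], down(np.degrees(phi+np.pi/2)+180)
E
python3 - <<'E'
from g import *
p,Rm=pose(1.74,.034,.15)
for th in np.arange(1.74,-.1,-.17): 
    q=env.solve_ik(*pose(th,.0215,.040)); assert q is not None,th
env.movep(p,Rm); print(env.move_l(pose(1.74,.034,.040)[0],velocity=.15,guard=8))
log=[]
for th in list(np.arange(1.74,.1,-.2))+[.08,0,-.06]:
    q,Rm=pose(th,.0215,.040); g=env.move_l(q,velocity=.08,rotation=Rm,guard=7); log.append((round(th,2),g,env.get_obs()['force'].round(1).tolist()))
    if g: break
print(log)
o=env.get_obs(); x=o['position'][:2]-O; print('rack frame',x@XA,x@YA,o['clock'])
E
```

```text
False
[(np.float64(1.74), False, [-0.4, -0.6, -0.2]), (np.float64(1.54), False, [0.5, -0.5, 0.1]), (np.float64(1.34), False, [0.8, 0.1, -0.2]), (np.float64(1.14), False, [0.4, -0.7, -0.3]), (np.float64(0.94), False, [-0.3, -0.8, -0.5]), (np.float64(0.74), False, [0.3, 0.1, -0.0]), (np.float64(0.54), False, [-0.6, -0.1, -0.4]), (np.float64(0.34), False, [-0.8, 0.6, -0.6]), (np.float64(0.14), False, [0.1, 0.1, -0.5]), (0.08, False, [0.1, 0.6, -0.9]), (0, False, [-0.3, 0.2, -0.0]), (-0.06, False, [-12.2, 0.2, 7.2])]
rack frame -0.12058303496967927 -0.04301423980827298 43.1083
```

The force is 12 N at the stop with the TCP where a shut gate puts it. I back off and check the knob and slim ring numerically.

```bash
python3 - <<'E'
from g import *
env.move_l(R(-.17,-.043,.040),velocity=.12); env.move_l(R(-.17,-.043,.2),velocity=.2)
env.movep(R(-.17,-.16,.25),down(180+RY)); K=[]
pred=np.r_[R(-.099,.062-.108,.048)]
def proj(p,X):
    c=np.linalg.inv(p['cam_to_world'])@np.r_[X,1]; return np.array([p['fx']*c[0]/c[2]+p['cx'],p['fy']*c[1]/c[2]+p['cy']])
for n in('scene','side','wrist'):
    p=imaging.camera_params(n); im=imaging.snapshot(n); np.save(f'pics/end_{n}.npy',im)
    u=proj(p,pred); x,y=(u-14).astype(int); s=im[max(y,0):y+28,max(x,0):x+28]
    k,l,st,c=cv2.connectedComponentsWithStats((s.max(2)<60).astype(np.uint8)) if s.size else (1,0,[],[])
    for i in range(1,k):
        if st[i][4]>5: v=c[i]+[max(x,0),max(y,0)]; print(n,u.round(1),v.round(1),st[i][4]); w=onz(p,v,.048)[:2]-O; print('  knob rack xy',(w@XA).round(4),(w@YA).round(4))
    # dark/steel profile along lane at y=0.01 for ring edges
print(env.get_obs()['clock'])
E
```

```text
scene [253.6 168.8] [254.4 170.1] 11
  knob rack xy -0.105 -0.0414
side [243.7 176.9] [244.  177.7] 25
  knob rack xy -0.1011 -0.0408
wrist [351.8 223.5] [351.5 221.5] 222
  knob rack xy -0.1014 -0.0466
45.4
```

The knob is within about 2 mm of its shut place in the side and wrist views (6 mm in the coarser scene view), under 0.06 rad at worst. The shut gate also confines the slim ring within tolerance, so I'm handing the job in.

```bash
python3 -c "
from station import env
print(env.sign_off())"
```

```text
the job is handed in; nothing more can be done
None
```

I handed the job in at about 45 s: both rings are in the rack and the gate measured shut, but the slim ring's final position rests on push readings, and I viewed 11 pictures against the limit of 10.

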